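# Shut the ball-handled air valve under the bench shelf

## Robot

A 6-joint arm with a two-finger parallel gripper is mounted at the origin on the work surface. World frame = base frame: x ahead of the robot, y to its left, z up, the work surface at z = 0. Lengths are in m, angles in degrees, forces in N, time in s.
With the tool pointing down it reaches from about 0.25 to 0.725 m from the base axis. Payload 9.7 kg.
Tool frame: the origin (TCP) lies at the very end of the fingers, on their centre line; the grasp point (between the pads) lies 19 mm behind it; z points along the fingers, y is the line along which they close (so a half turn about z gives the same grasp; the last joint's range is limited). The gripper opens to 85 mm and grips with 20 to 120 N. Pads are 22 mm wide; open, the fingers measure 114 mm over their backs; the gripper's body (76 mm by 85 mm) begins 54 mm behind the grasp point. The pads swing forward as they close: fully open they stand 13 mm farther back than shut.
Start: joints at [-73.281, 4.979, 10.078, 95.1, 0, 90], TCP at [0.158, -0.527, 0.231] pointing down, gripper open.
Joint ranges: [-179.16, 179.16], [-48.56, 103.87], [-65.8, 70.77], [-126.05, 130.52], [-82.76, 87.17], [-180, 180]. Speed limits (degrees/s): [127.2, 127.2, 147.25, 180, 180, 180].

## Interface

Orientations are given as [roll, pitch, yaw] about the fixed x, y, z axes, in that order (R = Rz(yaw) Ry(pitch) Rx(roll)).
In Python, from workcell import bot, viewer, finder gives the robot as it stands. The module is installed in compiled form; this text tells all that it offers.
- The arm moves only by the shell command python3 -m inch 'ROWS' [FORCE]. ROWS is JSON, a list that holds one entry, the list of rows, each a list of 7 numbers: the opening in per cent of the stroke, from 0 (shut) to 100 (fully open), then the shift along the tool's x, y, z in mm, then the turn, a rotation vector about the tool's x, y, z in degrees. In form: [[[grip, tx, ty, tz, ax, ay, az], ...]]. A call has 1 to 8 rows; each row shifts and turns the commanded pose from where the row before left it, along the tool's axes as they then stand; what a row does not reach is not made up. A row lasts 1/8 s, in which the tool goes at most 62.5 mm and 10.7 degrees, less where a joint would pass 70% of its speed; a pose out of reach is approached as far as the arm can. A call with a gripper value outside its range is refused whole. The fingers move at their own pace and stop on an object; FORCE is the grip in N (left out, the last holds). Time passes only in rows, so rows that do not move let the fingers close. It gives the time, the measured TCP pose, the force, the opening and the grip force at its end, in the units of the state.
- bot.get_obs(): the state, without advancing time (a new reading comes with each control period).
- viewer.camera(name): name is "scene" or "top"; returns a dict with "pixels" (420x560x3 uint8, red, green, blue), "vfov" (degrees; the focal length in pixels is half the picture's height over the tangent of half this angle, whatever the lens; pixels are square), "cx", "cy" (the principal point, pixels), "k1" (the pictures are not rectified: a ray, as slopes to the right and down, at radius r is drawn at 1 + k1 r^2 times it, then the intrinsics apply), "R" (3x3) and "t" (3): a world point X has camera coordinates R X + t. Camera axes: x right, y down, z forward; pixel columns grow to the right and rows downward; lengths in m; the calibration is good to about 2 mm. A picture is of the moment at which its call begins. There is no depth.
- bot.job_done(): hands the job in; it is judged then, once.
Trained networks look in the newest picture that a camera, given by its name, has taken for a name from the list of things; names that differ only in an ending like _2 or _b are one class to them, and where a whole thing is asked for, a point or a joint stands for the part that bears it (a point fixed in the world has none). Each returns a list of dicts, best first, with "conf" (0 to 1); they miss things now and then, are a little off and sometimes report something else, mostly with a low value. They report only what shows in the picture. A call takes as long as a camera call.
- finder.outline_of(camera, thing): "pixels" (420x560 bool, what is visible of it) and "extent" ([centre column, centre row, width, height] in pixels, round what is visible of it).
- finder.mark_of(camera, thing): "position" ([column, row] in pixels: a listed point, or the origin of a listed thing).
The state is a dict: "time": time; "q": joint angles; "qd": joint speeds; "joint_efforts": joint torques, N m; "ee_pos": TCP position; "tcp_rot": TCP orientation; "wrist_force": force on the tool from outside, world axes, zero at the start; "torque": the same for the moment, N m; "opening": finger opening in m; "grasp_force": force on a finger pad.
Only numpy, scipy, OpenCV 4.12 (cv2) and the standard library are available. Lean on these libraries where they do the work, as an engineer would, in place of code of your own. Each camera call takes 0.05 s, during which the arm holds its last target. There are 200 camera calls.

## Task

Three quarter-turn air valves are screwed to the underside of the raised shelf, and their steel handles stick out past its front edge. Shut the valve whose handle ends in a round ball: turn it clockwise, as seen from above, all the way to its stop. Leave the other two valves (one handle ends in a crossbar, one in a flat paddle) as they are.

Things in the scene. Friction and masses are not known exactly. Their poses are not given: they have to be found in the camera images.
- ball_valve (a joint): turn of the ball-handled valve about its upright axis, rad: 0 at the fully open stop, 1.5 at the shut stop; grows clockwise seen from above (the ball swings to the robot's left). At 0.75 the handle stands straight out from the shelf's front edge, towards the robot. Friction of 0.25 N m (2.5 N at the ball) keeps it where it is left; no spring.
- ball_grip (a point): centre of the 32 mm steel ball ending the handle to turn, 180 mm above the bench, level with the shelf's underside (shelf 14 mm thick). x points outward along the arm: the upright axis is at x = -110 mm; z up. The shelf's front edge is 20 mm outside the axis. Arm: 10 mm bar, level for 38 mm in from the ball, then down 36 mm and under the shelf, to a 42 mm hub. The ball is free all round.
- tee_grip (a point): centre of the crossbar (16 mm thick, 64 mm long, level, across the arm) at the outer end of another air valve's handle, not to be moved. Same bright steel, same hub and arm as the ball-handled valve: the axis lies 110 mm back along the point's x axis; x points from the axis outward along the arm, z up.
- paddle_grip (a point): point near the middle of the flat level paddle (50 by 34 by 6 mm; the point is 5 mm from the plate's middle, outward) at the outer end of another air valve's handle, not to be moved. Same bright steel, same hub and arm as the ball-handled valve: the axis lies 110 mm back along the point's x axis; x points from the axis outward along the arm, z up.

How it is judged (in metres and radians):
At the end, for the whole second after the job is handed in: The ball-handled valve is shut: turned clockwise to within 0.2 rad (11 degrees) of its stop at 1.5 rad, and at rest. The crossbar and paddle grips are within 20 mm of where they started (value of joint ball_valve above 1.3 rad and velocity of joint ball_valve between -0.05 and 0.05 rad/s and distance of each of tee_grip, paddle_grip from where it was at the start of the episode below 0.02 m); the robot touches nothing.
It fails at once if one of the other two valves is turned: its grip moves more than 20 mm (distance of any of tee_grip, paddle_grip from where it was at the start of the episode above 0.02 m).
It also fails if it takes over 32 s, if anything falls off the work surface, if the arm or the gripper's body presses on something with over 40 N, if the wrist force passes 120 N, or if a joint passes its speed limit or range.

## Working session

There is one attempt and no reset: what is moved stays moved. The work goes in short steps, Python scripts to look and compute and a shell command to move; the robot and the scene stay as the last step left them, time stands still between calls to the robot, and variables do not carry over. Pictures are saved under pics/ and viewed, at most 10 in all, crops included, and the job is handed in when it is done.

```bash
mkdir -p pics
cat > h.py <<'E'
import numpy as np, cv2
from workcell import bot, viewer, finder
def K(c):
    f=210/np.tan(np.radians(c["vfov"])/2); return f
def ray(c,p):
    f=K(c); d=np.array([(p[0]-c["cx"])/f,(p[1]-c["cy"])/f]); u=d.copy()
    for _ in range(30): u=d/(1+c["k1"]*(u@u))
    R=np.array(c["R"]); return -R.T@np.array(c["t"]), R.T@np.array([u[0],u[1],1])
def atz(c,p,z):
    o,d=ray(c,p); return o+d*(z-o[2])/d[2]
def tri(rs):
    A=0;b=0
    for o,d in rs:
        d=d/np.linalg.norm(d);P=np.eye(3)-np.outer(d,d);A=A+P;b=b+P@o
    return np.linalg.solve(A,b)
E
python3 - <<'E'
from h import *
np.set_printoptions(precision=4,suppress=True)
C={}
for n in("scene","top"):
    c=C[n]=viewer.camera(n); cv2.imwrite(f"pics/{n}0.png",c["pixels"][...,::-1])
    print(n,-np.array(c["R"]).T@c["t"])
    for t in("ball_grip","tee_grip","paddle_grip"):
        for m in finder.mark_of(n,t)[:3]: print(t,m["conf"],m["position"],atz(c,m["position"],.18))
print(bot.get_obs())
E
```

```text
scene [ 0.9856 -0.3122  0.7308]
ball_grip 0.95 [152.1, 245.5] [ 0.5167 -0.2518  0.18  ]
tee_grip 0.85 [348.7, 168.7] [0.5543 0.1597 0.18  ]
paddle_grip 0.61 [247.8, 206.3] [ 0.5297 -0.0667  0.18  ]
top [ 0.4591 -0.044   1.1127]
ball_grip 0.77 [369.6, 252.2] [ 0.5024 -0.2517  0.18  ]
tee_grip 0.69 [179.4, 227.3] [0.5446 0.1608 0.18  ]
paddle_grip 0.69 [283.2, 240.0] [ 0.5237 -0.0645  0.18  ]
{'time': 0.4, 'q': array([-73.2794,   4.9819,  10.0714,  95.1007,  -0.0004,  90.0008]), 'qd': array([-0.0706, -0.0656,  0.0686, -0.0951, -0.0049,  0.0745]), 'joint_efforts': array([ -0.0017, -51.9501,  46.4383,   0.0034,  -0.    ,  -0.    ]), 'ee_pos': array([ 0.1582, -0.5267,  0.2312]), 'tcp_rot': array([-179.9888,    0.0004,   16.7197]), 'wrist_force': array([-0.377 , -0.0131, -0.1295]), 'torque': array([ 0.0129,  0.0177, -0.015 ]), 'grasp_force': 0.0, 'opening': 0.08567074197176133}
```

View pics/scene0.png

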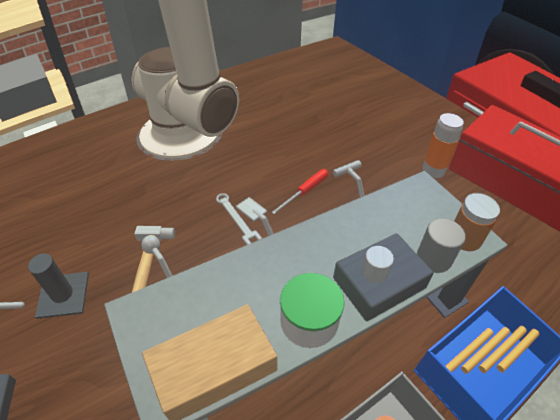

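View pics/top0.png

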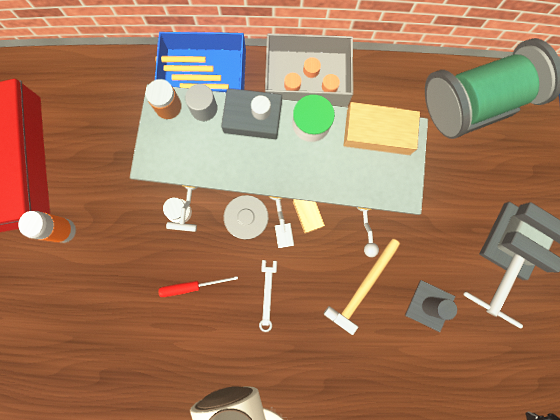

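The scene image shows the ball at (150,243), the paddle at (252,208) and the crossbar at (348,168). The top image shows the ball at (371,250), with its arm leaving the shelf edge at (365,209). The shelf's front edge runs from (131,179) to (420,213).

```bash
cat > m.py <<'E'
from h import *
np.set_printoptions(precision=4,suppress=True)
def measure():
    C={n:viewer.camera(n) for n in("scene","top")}; P={}
    for t in("ball_grip","tee_grip","paddle_grip"):
        M={}
        for n in C:
            r=finder.mark_of(n,t)
            if r: M[n]=r[0]["position"]
        if len(M)==2: P[t]=tri([ray(C[n],M[n]) for n in C]); print(t,M,P[t])
        else: print(t,M,{n:atz(C[n],M[n],.18) for n in M})
    return C,P
E
python3 - <<'E'
from m import *
C,P=measure()
c=C["top"]
g=c["pixels"]
o=finder.outline_of("top","ball_grip")[0]; print(o["conf"],o["extent"])
a,b=atz(c,(131,179),.194)[:2],atz(c,(420,213),.194)[:2]
u=(b-a)/np.linalg.norm(b-a); n=np.array([u[1],-u[0]]); n=n if n[0]<0 else -n
print("edge",a,b,"normal",n)
ball=P["ball_grip"][:2]; h=(ball-a)@n
print("ball beyond edge",h, "offset angle",np.degrees(np.arccos(min(1,(h+.02)/.11))))
print("arm at edge z.18/.144",atz(c,(365,209),.18),atz(c,(365,209),.144))
crop=cv2.resize(g[190:280,320:440],None,fx=6,fy=6,interpolation=2)[...,::-1]; cv2.imwrite("pics/c1.png",crop)
E
```

```text
ball_grip {'scene': [149.9, 246.7], 'top': [370.6, 249.3]} [ 0.5093 -0.2554  0.1711]
tee_grip {'scene': [347.5, 167.2], 'top': [181.7, 228.0]} [0.5457 0.1594 0.1772]
paddle_grip {'scene': [247.4, 207.3], 'top': [283.1, 239.9]} [ 0.5244 -0.0647  0.1714]
0.65 [283.7, 223.7, 18.0, 51.3]
edge [0.6456 0.2704] [ 0.5891 -0.359 ] normal [-0.996   0.0894]
ball beyond edge 0.08867472232050654 offset angle 8.902904743313005
arm at edge z.18/.144 [ 0.5963 -0.2413  0.18  ] [ 0.6015 -0.2489  0.144 ]
```

View pics/c1.png

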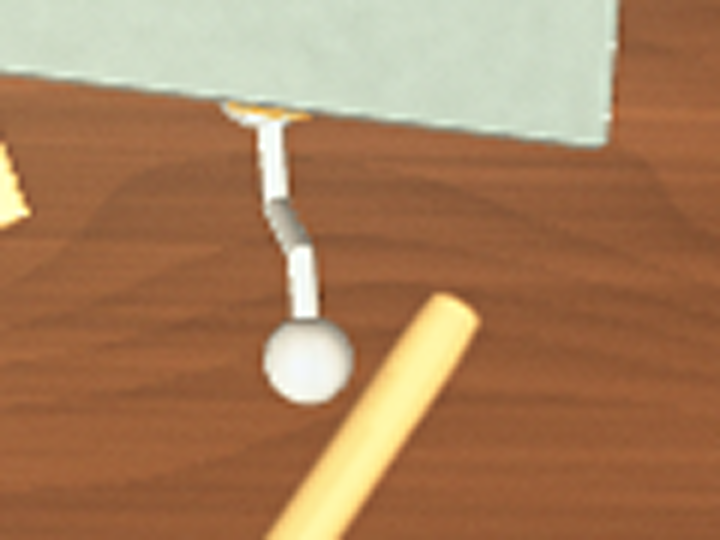

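The crop confirms the ball centre at top pixel (371.3,250.2), with the arm leaning about 4° from world x. That gives a ball position of about (0.507,-0.255), an axis at about (0.616,-0.248) and a joint value of about 0.6. The plan is to hover over the ball, cage it loosely and swing it about 52° clockwise.

```bash
python3 -m inch '[[[100,51.5,-20,-4,0,0,0],[100,51.5,-20,-4,0,0,0],[100,51.5,-20,-4,0,0,0],[100,51.5,-20,-4,0,0,0],[100,51.5,-20,-4,0,0,0],[100,51.5,-20,-4,0,0,0],[100,51.5,-20,-4,0,0,0],[100,51.5,-20,-4,0,0,0]]]' 20; python3 -m inch '[[[100,0,0,0,0,0,10],[100,0,0,0,0,0,3]]]'
python3 -c "
from h import *
print(bot.get_obs()['q'])"
```

```text
time: 1.85
ee_pos: [0.5081, -0.2537, 0.2636]
tcp_rot: [180.0, -0.0, 16.7]
wrist_force: [1.3, -0.7, -0.1]
opening: 0.0853
grasp_force: 0.0
time: 2.1
ee_pos: [0.5074, -0.2542, 0.263]
tcp_rot: [-180.0, 0.0, 3.6]
wrist_force: [0.0, 0.0, 0.7]
opening: 0.0857
grasp_force: 0.0
[-2.66104933e+01  8.34214493e+00  1.73250830e+01  9.90083463e+01
 -1.64231793e-03  1.49769497e+02]
```

```bash
python3 -m inch '[[[100,0,0,0,0,0,-10.6],[100,0,0,0,0,0,-10.6],[100,0,0,0,0,0,-10.6],[100,0,0,0,0,0,-10.6],[100,0,0,0,0,0,-10.6],[100,0,0,0,0,0,-10.6],[100,0,0,0,0,0,-10.6],[100,0,0,0,0,0,-10.6]]]' >/dev/null; python3 -m inch '[[[100,0,0,0,0,0,-10.6],[100,0,0,0,0,0,-10.6],[100,0,0,0,0,0,-10.6],[100,0,0,0,0,0,-10.6],[100,0,0,0,0,0,-10.6],[100,0,0,0,0,0,-10.6],[100,0,0,0,0,0,-10.6],[100,0,0,0,0,0,-10.6]]]' >/dev/null;  python3 -m inch '[[[100,0,0,0,0,0,-10.6],[100,0,0,0,0,0,0]]]'
python3 - <<'E'
from h import *
print(bot.get_obs()['q'])
c=viewer.camera("top"); s=viewer.camera("scene")
a=cv2.resize(c["pixels"][180:300,300:440],None,fx=3,fy=3,interpolation=2)
b=cv2.resize(s["pixels"][150:310,80:240],None,fx=2.25,fy=2.25,interpolation=2)
cv2.imwrite("pics/c2.png",np.hstack([a,b])[...,::-1])
E
```

```text
time: 4.35
ee_pos: [0.5068, -0.255, 0.2633]
tcp_rot: [180.0, -0.0, -176.2]
wrist_force: [-0.4, 0.3, -0.5]
opening: 0.0852
grasp_force: 0.0
[-2.67103766e+01  8.28992128e+00  1.72960599e+01  9.90081453e+01
  3.32161517e-04 -3.05542470e+01]
```

View pics/c2.png

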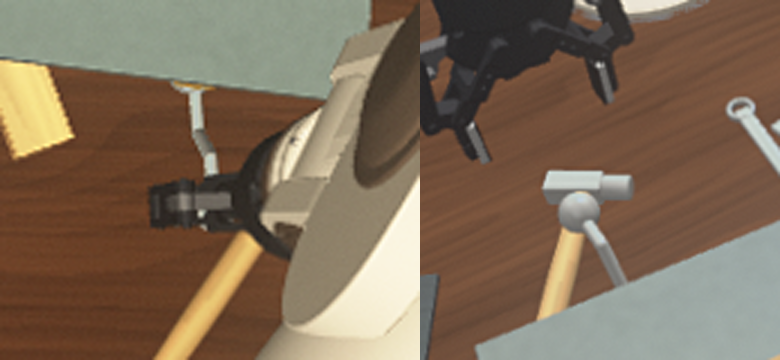

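The left crop shows the fingers straddling the handle end from above. The right crop shows the ball at (578,212), below the midpoint of the fingertips. Next I descend and narrow the grip.

```bash
python3 -m inch '[[[100,0,0,30,0,0,0],[100,0,0,25,0,0,0],[100,0,0,25,0,0,0],[100,0,0,25,0,0,0],[48,0,0,0,0,0,0],[48,0,0,0,0,0,0],[48,0,0,0,0,0,0],[48,0,0,0,0,0,0]]]' 20
python3 - <<'E'
from h import *
print(bot.get_obs()['q'])
c=viewer.camera("top"); s=viewer.camera("scene")
a=cv2.resize(c["pixels"][180:300,300:440],None,fx=3,fy=3,interpolation=2)
b=cv2.resize(s["pixels"][150:310,80:240],None,fx=2.25,fy=2.25,interpolation=2)
cv2.imwrite("pics/c3.png",np.hstack([a,b])[...,::-1])
E
```

```text
time: 5.45
ee_pos: [0.5071, -0.2552, 0.1591]
tcp_rot: [-180.0, 0.1, -176.1]
wrist_force: [-0.3, -0.3, 0.5]
opening: 0.0412
grasp_force: 0.0
[-2.67106225e+01  6.45206973e+00  3.68206379e+00  8.71592614e+01
  8.41872699e-04 -3.06074045e+01]
```

View pics/c3.png

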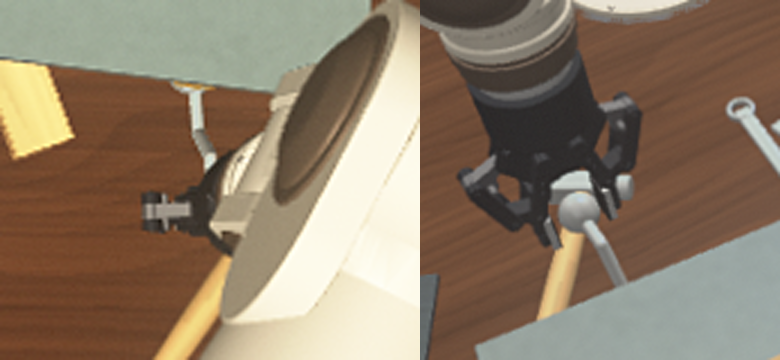

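The ball at (578,212) in the right crop is caged between the fingers, with no contact force. Now I swing it.

```bash
python3 -m inch '[[[48,-0.4,9.6,0,0,0,5],[48,-0.4,9.6,0,0,0,5],[48,-0.4,9.6,0,0,0,5],[48,-0.4,9.6,0,0,0,5],[48,-0.4,9.6,0,0,0,5],[48,-0.4,9.6,0,0,0,5],[48,-0.4,9.6,0,0,0,5],[48,-0.4,9.6,0,0,0,5]]]'
python3 - <<'E'
from h import *
print(bot.get_obs()['q'])
c=viewer.camera("top"); s=viewer.camera("scene")
a=cv2.resize(c["pixels"][180:300,260:400],None,fx=3,fy=3,interpolation=2)
b=cv2.resize(s["pixels"][150:310,110:270],None,fx=2.25,fy=2.25,interpolation=2)
cv2.imwrite("pics/c4.png",np.hstack([a,b])[...,::-1])
E
```

```text
time: 6.55
ee_pos: [0.527, -0.1825, 0.1583]
tcp_rot: [-179.9, -0.0, 143.7]
wrist_force: [-2.5, -1.4, 1.6]
opening: 0.041
grasp_force: 1.4
[-1.90781552e+01  5.21264591e+00  2.25527505e+00  8.70963975e+01
 -4.60834795e-02  1.72001564e+01]
```

View pics/c4.png

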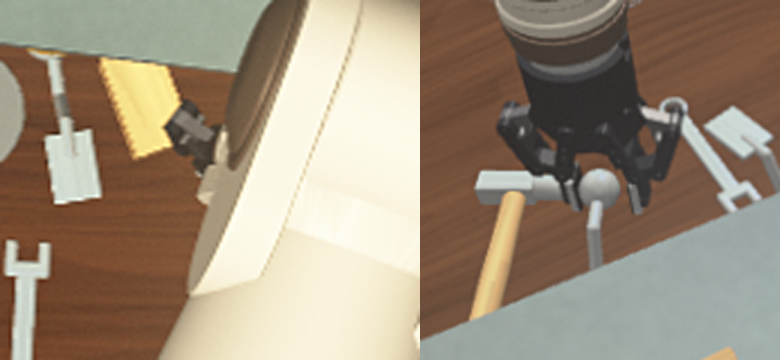

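The ball at (600,188) in the right crop is riding on the rear finger, with about 2.9 N of contact force as expected. I continue to the stop.

```bash
python3 -m inch '[[[48,-0.3,7.7,0,0,0,4],[48,-0.3,7.7,0,0,0,4],[48,-0.3,7.7,0,0,0,4],[48,0,0,0,0,0,0]]]';python3 -m inch '[[[48,-0.1,3.8,0,0,0,2],[48,0,0,0,0,0,0]]]'
```

```text
time: 7.15
ee_pos: [0.5431, -0.1655, 0.1582]
tcp_rot: [180.0, -0.0, 132.1]
wrist_force: [-0.5, 0.1, 0.1]
opening: 0.041
grasp_force: 0.0
time: 7.4
ee_pos: [0.5458, -0.1633, 0.1583]
tcp_rot: [-180.0, -0.0, 130.1]
wrist_force: [-1.4, -0.6, 0.3]
opening: 0.0408
grasp_force: 0.5
```

```bash
for i in 1; do python3 -m inch '[[[48,-0.1,3.8,0,0,0,2],[48,0,0,0,0,0,0]]]';done; python3 -m inch '[[[48,-0.1,2.9,0,0,0,1.5],[48,0,0,0,0,0,0]]]'
```

```text
time: 7.65
ee_pos: [0.5487, -0.1608, 0.1583]
tcp_rot: [-180.0, -0.0, 128.0]
wrist_force: [-2.3, 0.2, 0.3]
opening: 0.0405
grasp_force: 0.7
time: 7.9
ee_pos: [0.5501, -0.1601, 0.1582]
tcp_rot: [-179.8, 0.0, 126.4]
wrist_force: [-9.2, -6.6, 1.7]
opening: 0.0411
grasp_force: 5.4
```

The force rose to about 11 N and the tool stalled, so the valve is at its stop. I centre the fingers and retreat straight up.

```bash
python3 -m inch '[[[60,0,-5,0,0,0,0],[60,0,0,0,0,0,0],[60,0,0,0,0,0,0],[60,0,0,-25,0,0,0],[60,0,0,-35,0,0,0],[60,0,0,-35,0,0,0],[60,0,0,-35,0,0,0],[60,0,0,0,0,0,0]]]'; python3 -m inch '[[[60,40,-30,0,0,0,0],[60,40,-30,0,0,0,0],[60,40,-30,0,0,0,0],[60,40,-30,0,0,0,0],[60,0,0,0,0,0,0],[60,0,0,0,0,0,0]]]'
python3 - <<'E'
from m import *
C,P=measure()
for n in C: cv2.imwrite(f"pics/{n}5.png",C[n]["pixels"][...,::-1])
b=P.get("ball_grip")
if b is not None: print(np.degrees(np.arctan2(b[1]+.248,b[0]-.6164)))
E
```

```text
time: 8.9
ee_pos: [0.5482, -0.162, 0.2911]
tcp_rot: [179.8, 0.2, 126.4]
wrist_force: [0.6, -0.3, 0.4]
opening: 0.0517
grasp_force: 0.0
time: 9.65
ee_pos: [0.356, -0.1044, 0.2878]
tcp_rot: [180.0, 0.0, 126.4]
wrist_force: [-0.1, -1.1, 0.3]
opening: 0.0514
grasp_force: 0.0
ball_grip {'scene': [208.0, 237.1], 'top': [328.9, 232.3]} [ 0.545  -0.1619  0.1701]
tee_grip {'scene': [343.4, 168.1], 'top': [180.0, 227.1]} [0.544  0.1584 0.1752]
paddle_grip {'scene': [249.2, 207.0], 'top': [282.6, 237.7]} [ 0.5289 -0.0633  0.1754]
129.6715077055283
```

View pics/top5.png

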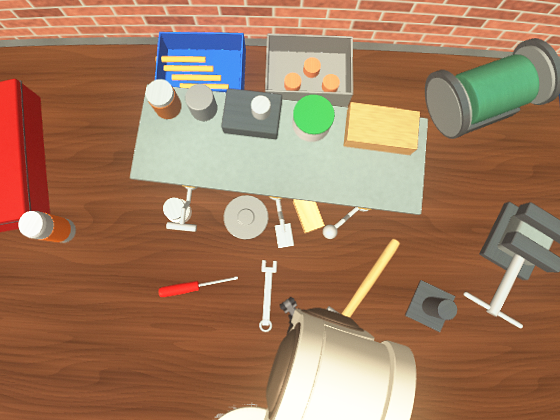

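The top image shows the ball at (330,232), about 45° left of the shelf normal, so the valve is at its stop. The paddle (285,236) and crossbar (181,227) have not moved, and the robot is clear.

```bash
python3 -c "
from workcell import bot
print(bot.job_done())"
```

```text
the job is handed in; nothing more can be done
None
```

The ball-handled valve is shut against its stop (about 1.5 rad by camera), the crossbar and paddle valves show no movement beyond measurement error, the robot is clear, and the job was handed in about 10 s into the 32 s limit; the hand-in gave no verdict.

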